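Lock the spindle of the cork polishing head

TASK

The spindle of the bench polishing head has to be locked so that its cork roller can be changed. Take the lock pin from the tool rack, put it into the slanted guide tube on top of the machine, turn the handwheel until the cross-hole hidden in the spindle comes under the pin and lets it drop, and see that the pin is fully home, with its shoulder down on the guide tube. Leave the other tools and the things on the bench where they are.

Things in the scene. Friction and masses are not known exactly. Their poses are not given: they have to be found in the camera images.
- lock_pin: Loose steel lock pin, 158 mm long, 0.1 to 0.2 kg, at the start hanging upright in one of the rack's holes (which one varies): shank 12 mm thick, 110 mm long, tip chamfered 4 mm; above it a shoulder disc 28 mm wide, 6 mm thick, then a straight black round grip. Origin on its axis at the shoulder's underside; z along the pin towards the grip, tip at z = -110 mm.
- pin_grip (a point): Middle of the lock pin's black grip (22 mm in diameter, 42 mm tall), on the pin's axis 27 mm above the body's origin, same axes; the grip's top is 21 mm above it. A pin let go only part of the way down the guide, before it stands on the sleeve, can stick there askew.
- guide: Guide tube of the lock pin: bare steel tube on the machine's grey barrel, leaning 28 degrees from vertical towards the robot's side, outside 32 mm, bore 13.8 mm, 55 mm long, fixed. Origin at the centre of its upper mouth; z out of the tube along its axis (the pin's z once inserted), y along the spindle. The pin is home when its shoulder sits on the mouth.
- spindle_axis (a point): Point on the spindle's axis, 80 mm below the guide's mouth along the guide's -z; axes as machine. Hidden in the barrel a sleeve 44 mm thick with two crossed 14 mm holes turns here: one comes under the guide every quarter turn, start angle unknown. On solid sleeve a pin stops with its shoulder 52 mm above the mouth; at a hole a released pin slides home by its weight.
- wheel_center (a point): Centre of the handwheel on the spindle's +y end: aluminium disc, 110 mm in diameter, 18 mm thick, knurled rim. The point is fixed to the machine and does not turn: y is the spindle axis, z up, x away from the robot's side. It turns endlessly both ways, about 1.5 N at the rim, and stays where left. With the pin in a hole it has only 3 degrees of play; rocking it frees a pin that binds.
- wheel_gap (a point): Middle of the gap between the handwheel's inner face and the machine's bearing cover, 35 mm wide, on the spindle axis; axes as machine. In the gap are the shaft (24 mm) and, next to the wheel, its hub (44 mm in diameter, 15 mm long). On the wheel's outer side are a nut 36 mm across, 8 mm thick, and a 13 mm drive stub 30 mm long.
- machine: Bench polishing head, a grey casting bolted down: foot 170 x 190 x 14 mm, barrel 76 mm in diameter with its axis along y, 120 mm above the bench; handwheel on the +y end, cork roller (84 mm in diameter, 95 mm long, ends at y = -207 mm) with a sheet guard behind it on the -y end. Origin on the bench under the spindle in the guide's plane; x away from the robot's side, z up. Fixed.
- rack: Plywood tool rack, fixed, 205 x 60 mm and 128 mm high; three 14 mm holes in its top plate in a row along its x axis, 65 mm apart, the middle one over the origin (the origin is on the bench). The lock pin and the two other tools hang in them.
- hex_key: Hex key with a T-handle (bar 90 mm long, 17 mm thick, 42 mm above the rack) hanging in the rack. Origin on its axis at the rack's top face. To be left alone.
- scriber: Scriber with a pear-shaped wooden handle 30 mm thick and 68 mm tall, hanging in the rack. Origin on its axis at the rack's top face. To be left alone.
- spray_bottle: Yellow spray bottle with a black trigger head, 76 mm in diameter, 195 mm tall, standing on the bench. Origin at the centre of its base. To be left alone.
- cork_block: Cork hand block with a black back, 100 x 50 x 40 mm, lying on the bench. Origin at the centre of its underside. To be left alone.
Mind the look-alikes: they are no part of the job. What is shaped like the lock_pin but yellow is not meant.

How it is judged (in metres and radians):
On the way, in this order (a step that is already met when the one before it is completed fails the run):
1. the lock pin stands in the guide tube, at least 30 mm deep (z of lock_pin in the frame of guide below 0.08 m and distance between lock_pin and guide below 0.081 m and angle between the z axis of lock_pin and the z axis of guide, either way round below 0.12 rad), for 0.2 s.
2. the lock pin is home, through the spindle (distance between lock_pin and guide below 0.004 m and angle between the z axis of lock_pin and the z axis of guide, either way round below 0.08 rad), for 0.2 s.
At the end, for the whole second after the job is handed in: the lock pin is home in the guide tube and through the spindle: its shoulder within 4 mm of the tube's mouth, its axis within 0.08 rad of the tube's, at rest and released (all of step 2 and linear speed of lock_pin below 0.02 m/s); the robot touches nothing.
It fails at once if another tool in the rack is pulled out or knocked out of place (moved by more than 20 mm) (distance of any of hex_key, scriber from where it was at the start of the episode above 0.02 m).
It fails at once if the spray bottle or the cork block is moved by more than 20 mm (distance of any of spray_bottle, cork_block from where it was at the start of the episode above 0.02 m).
It also fails if it takes over 64 s, if anything falls off the work surface, if the arm or the gripper's body presses on something with over 40 N, if the wrist force passes 120 N, or if a joint passes its speed limit or range.

ROBOT

A 6-joint arm with a two-finger parallel gripper is mounted at the origin on the work surface. World frame = base frame: x ahead of the robot, y to its left, z up, the work surface at z = 0. Lengths are in m, angles in degrees, forces in N, time in s.
With the tool pointing down it reaches from about 0.375 to 0.9 m from the base axis. Payload 3.1 kg.
Tool frame: the origin (TCP) lies between the finger pads; the fingertips stand 11 mm ahead of it and the grasp point (between the pads) lies 8 mm behind it; x points along the fingers, y is the direction in which the jaws open and shut, and the axes are right-handed (so a half turn about x gives the same grasp; the last joint's range is limited). The gripper opens to 87 mm and grips with 3 to 60 N. Pads are 19 mm wide; open, the fingers measure 117 mm over their backs; the gripper's body (75 mm by 190 mm) begins 51 mm behind the grasp point.
Start: joints at [66.606, 30.224, 82.088, -0, 67.689, -10.227], TCP at [0.142, 0.609, 0.234] pointing down, gripper open.
Joint ranges: [-176.69, 176.69], [-43.24, 126.21], [12.49, 139.97], [-82, 262], [0, 151.66], [-163.58, 163.58]. Speed limits (degrees/s): [159.86, 159.86, 180, 180, 180, 180].

INTERFACE

Orientations are given as a 3x3 rotation matrix whose columns are the frame's x, y, z axes.
In Python, from rig import bot gives the robot as it stands.
- The arm moves only by the shell command python3 -m inch 'ROWS' [OPENING]. ROWS is a JSON object of lists of equal length, an entry for each row: "dp": the shift along the tool's x, y, z in mm, a list of three; "yaw": the turn about the tool's x in degrees. In form: {"dp": [[tx, ty, tz], ...], "yaw": [yaw, ...]}. A call has 1 to 20 rows; each row shifts and turns the commanded pose from where the row before left it, along the tool's axes as they then stand; what a row does not reach is not made up. A row lasts 1/12 s, in which the tool goes at most 41.7 mm and 7.16 degrees, less where a joint would pass 70% of its speed; a pose out of reach is approached as far as the arm can. A call is refused whole if a number of a shift passes 41.7 or a number of a turn 7.16, either way. A call with a gripper value outside its range is refused whole. OPENING is the finger opening in mm, from 0 to 87, set as the call begins (- or left out, the last holds). The fingers move at their own pace and stop on an object; the grip force is fixed at half the most. Time passes only in rows, so rows that do not move let the fingers close. It gives the time, the measured TCP pose, the force and the opening at its end, in the units of the state.
- bot.read_state(): the state, without advancing time (a new reading comes with each control period).
- bot.capture(name): name is "scene" or "top" or "wrist"; returns a dict with "color" (400x640x3 uint8, red, green, blue), "intrinsics" (3x3 intrinsics, pixels), "pose" (4x4, takes a point from camera to world coordinates). Camera axes: x right, y down, z forward; pixel columns grow to the right and rows downward; lengths in m; the calibration is good to about 2 mm. A picture is of the moment at which its call begins. There is no depth.
- bot.hand_in(): hands the job in, once; it reports no verdict.
The state is a dict: "time_s": time; "joint_positions": joint angles; "qvel": joint speeds; "tau": joint torques, N m; "position": TCP position; "tcp_rot": TCP orientation; "force": force on the tool from outside, world axes, zero at the start; "moment": the same for the moment, N m; "opening": opening from 0.0 (shut) to 1.0 (fully open).
Only numpy, scipy, OpenCV 4.12 (cv2) and the standard library are available. Lean on these libraries where they do the work, as an engineer would, in place of code of your own. Each camera call takes 0.05 s, during which the arm holds its last target.

## Working session

There is one attempt and no reset: what is moved stays moved. The work goes in short steps, Python scripts to look and compute and a shell command to move; the robot and the scene stay as the last step left them, time stands still between calls to the robot, and variables do not carry over. Pictures are saved under pics/ and viewed, and the job is handed in when it is done.

```bash
ls; mkdir -p pics; python3 - <<'E'
from rig import bot
import cv2,numpy as np
s=bot.read_state()
for k,v in s.items(): print(k,np.round(v,4).tolist())
for n in ["scene","top","wrist"]:
    c=bot.capture(n); cv2.imwrite(f"pics/a_{n}.png",c["color"][:,:,::-1]); np.savez(f"pics/a_{n}.npz",**c)
    print(n,np.round(c["intrinsics"],1).tolist(),np.round(c["pose"],4).tolist())
E
```

```text
pics
time_s 0.0
joint_positions [66.6055, 30.2789, 82.1554, -0.0007, 67.6904, -10.2269]
qvel [0.1774, 0.0502, 0.0641, -0.0388, 0.0912, 0.043]
tau [0.0007, -44.0045, -17.6593, 0.0636, 0.0581, -0.0001]
position [0.1421, 0.6079, 0.2326]
tcp_rot [[-0.0009, 0.2278, 0.9737], [-0.002, 0.9737, -0.2278], [-1.0, -0.0021, -0.0004]]
force [-0.8531, -0.3991, -0.085]
moment [0.0507, -0.0175, -0.0291]
opening 1.0006
scene [[378.5, 0.0, 321.7], [0.0, 378.5, 199.4], [0.0, 0.0, 1.0]] [[-0.0536, 0.7897, -0.6111, 1.1003], [0.9986, 0.0425, -0.0326, 0.0721], [0.0003, -0.612, -0.7909, 0.9142], [0.0, 0.0, 0.0, 1.0]]
top [[490.5, 0.0, 311.6], [0.0, 490.5, 194.9], [0.0, 0.0, 1.0]] [[-0.023, -0.9828, 0.1833, 0.2544], [-0.9997, 0.0217, -0.0088, 0.0219], [0.0047, -0.1835, -0.983, 1.4724], [0.0, 0.0, 0.0, 1.0]]
wrist [[349.5, 0.0, 324.4], [0.0, 349.5, 199.6], [0.0, 0.0, 1.0]] [[0.2266, 0.9334, 0.278, 0.0653], [0.974, -0.2166, -0.0667, 0.6244], [-0.002, 0.2859, -0.9582, 0.3839], [0.0, 0.0, 0.0, 1.0]]
```

View pics/a_scene.png

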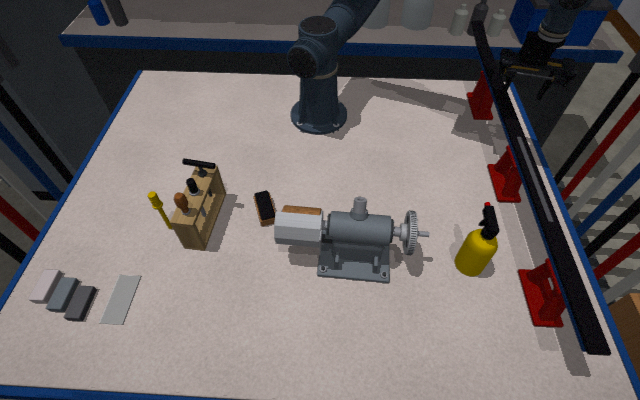

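View pics/a_top.png

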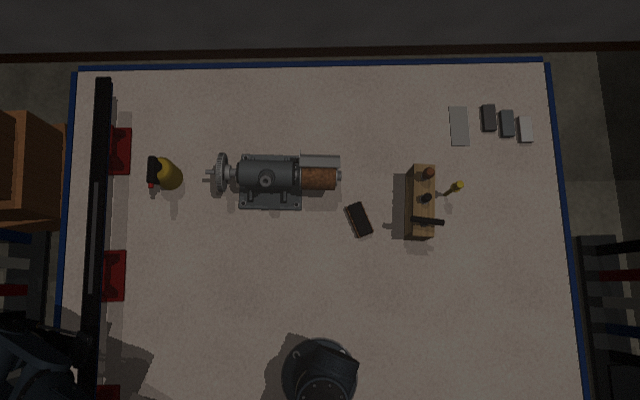

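View pics/a_wrist.png

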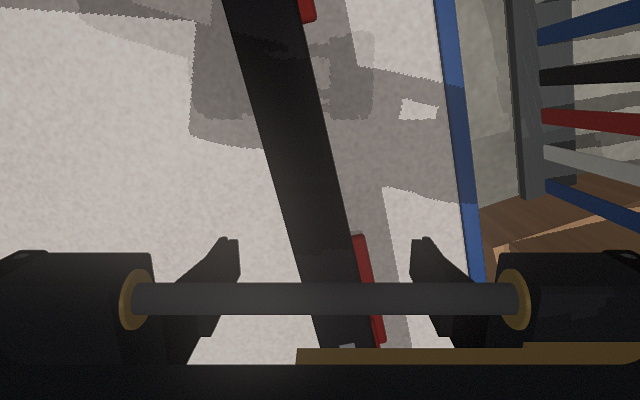

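Scene: the rack is around (200,205), the machine around (358,240), and the spray bottle at (478,250). The cork block is at (265,207). I'll enlarge these.

```bash
python3 - <<'E'
import cv2
s=cv2.imread("pics/a_scene.png");t=cv2.imread("pics/a_top.png")
cv2.imwrite("pics/b1.png",cv2.resize(s[150:260,130:290],None,fx=5,fy=5,interpolation=cv2.INTER_CUBIC))
cv2.imwrite("pics/b2.png",cv2.resize(s[190:290,265:440],None,fx=4.5,fy=4.5,interpolation=cv2.INTER_CUBIC))
cv2.imwrite("pics/b3.png",cv2.resize(t[140:250,340:480],None,fx=5,fy=5,interpolation=cv2.INTER_CUBIC))
cv2.imwrite("pics/b4.png",cv2.resize(t[140:220,200:350],None,fx=5,fy=5,interpolation=cv2.INTER_CUBIC))
E
```

```text
(no output)
```

View pics/b1.png

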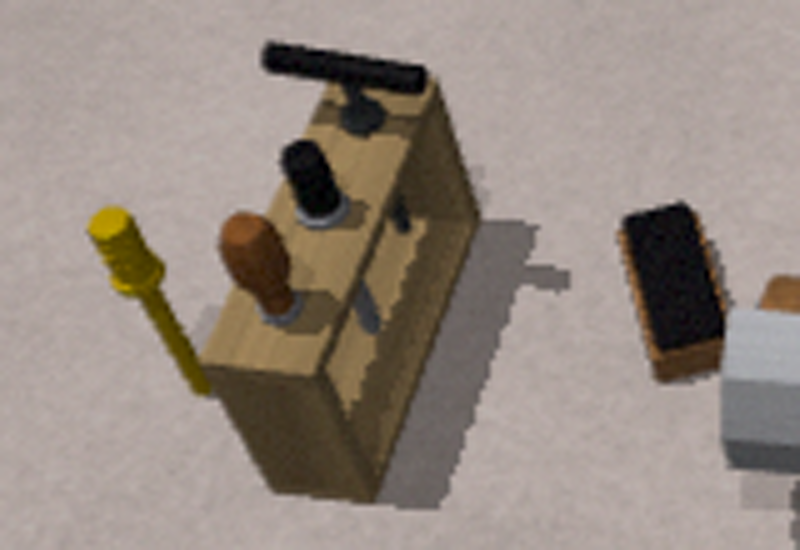

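View pics/b2.png

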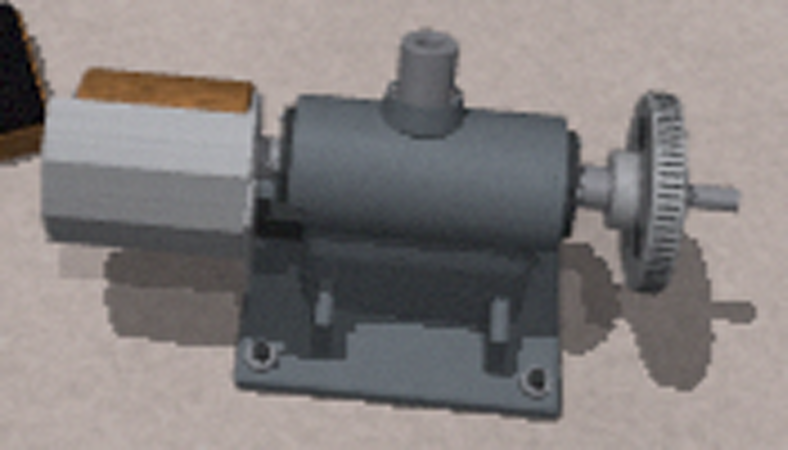

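View pics/b3.png

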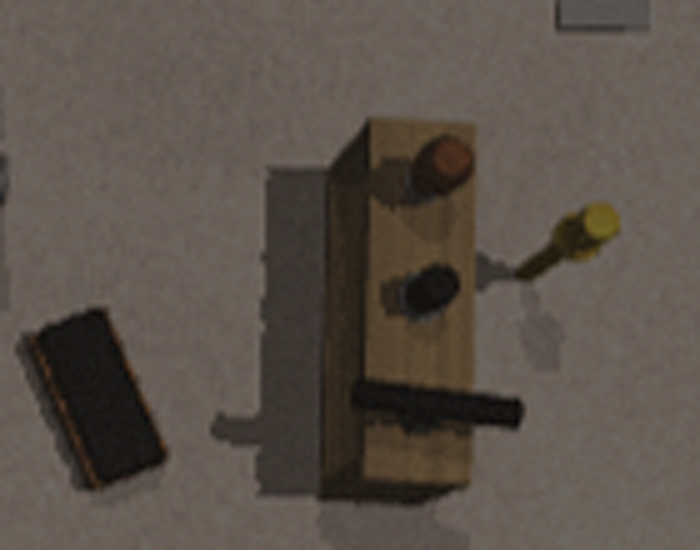

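View pics/b4.png

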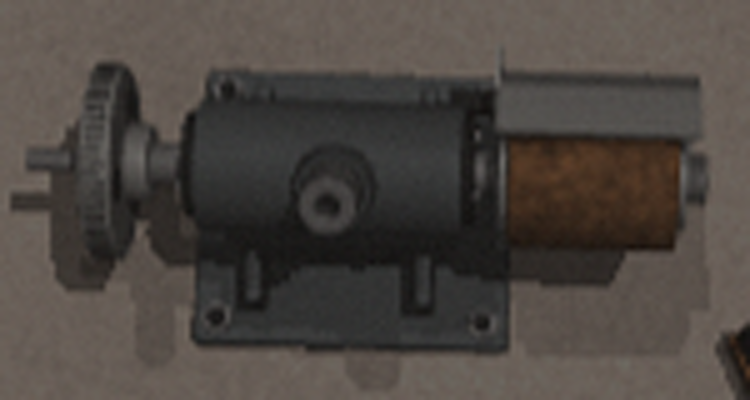

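Candidates for the lock pin:
- **Black cylinder with bright shoulder:** scene (192,184), top (427,197), in the rack's middle hole.
- **Yellow pin:** scene (154,200), top (460,185). It's leaning outside the rack, so it is the decoy.
- **Scriber:** scene (180,200), brown.
- **Hex key T-handle:** scene (198,163).

I choose the black one in the middle hole. Next I triangulate.

```bash
cat > h.py <<'E'
import numpy as np
C={n:np.load(f"pics/a_{n}.npz") for n in("scene","top")}
def ray(c,uv):
    K=c["intrinsics"];P=c["pose"];d=P[:3,:3]@np.linalg.solve(K,[uv[0],uv[1],1.]);return P[:3,3],d/np.linalg.norm(d)
def tri(*rs):
    A=np.zeros((3,3));b=np.zeros(3)
    for o,d in rs:
        M=np.eye(3)-np.outer(d,d);A+=M;b+=M@o
    p=np.linalg.solve(A,b);return p,[np.linalg.norm((np.eye(3)-np.outer(d,d))@(p-o))for o,d in rs]
def plane(c,uv,z):
    o,d=ray(c,uv);return o+d*(z-o[2])/d[2]
def proj(c,p):
    P=c["pose"];q=P[:3,:3].T@(np.asarray(p)-P[:3,3]);q=c["intrinsics"]@q;return q[:2]/q[2]
E
python3 - <<'E'
from h import *
s=lambda x,y:ray(C["scene"],(x,y)); t=lambda x,y:ray(C["top"],(x,y))
b1=lambda x,y:(130+x/5,150+y/5); b2=lambda x,y:(265+x/4.5,190+y/4.5); b3=lambda x,y:(340+x/5,140+y/5); b4=lambda x,y:(200+x/5,140+y/5)
S=C["scene"];T=C["top"]
def T2(n,a,b):
    p,r=tri(ray(S,a),ray(T,b));print(n,np.round(p,4),np.round(r,4))
T2("griptop",b1(299,152),b3(438,283))
T2("mouth",b2(432,40),b4(327,205))
T2("scriber top",b1(243,222),b3(453,155))
T2("wheel hub outer/stub tip",b2(738,197),b4(12,203))
T2("stub tip alt",b2(738,197),b4(30,158))
print("rack top corners scene z.128", [np.round(plane(S,b1(*q),.128)[:2],4).tolist() for q in((208,362),(320,376),(437,80),(330,75))])
print("rack top corners top z.128", [np.round(plane(T,b3(*q),.128)[:2],4).tolist() for q in((370,120),(474,125),(470,486),(363,483))])
print("foot scene z.014",[np.round(plane(S,b2(*q),.014)[:2],4).tolist() for q in((237,385),(560,415))])
print("foot top z.014",[np.round(plane(T,b4(*q),.014)[:2],4).tolist() for q in((193,343),(507,350),(210,72))])
E
```

```text
griptop [ 0.4849 -0.3012  0.1741] [0.0007 0.0007]
mouth [0.5342 0.1352 0.1902] [0.002 0.002]
scriber top [ 0.5496 -0.3065  0.1972] [0.0023 0.0023]
wheel hub outer/stub tip [0.5607 0.3212 0.091 ] [0.0017 0.0017]
stub tip alt [0.5805 0.3086 0.1208] [0.0019 0.0019]
rack top corners scene z.128 [[0.5858, -0.3323], [0.5911, -0.274], [0.3896, -0.2602], [0.3891, -0.3214]]
rack top corners top z.128 [[0.5876, -0.2812], [0.5835, -0.3398], [0.3797, -0.3235], [0.3826, -0.2647]]
foot scene z.014 [[0.6554, 0.038], [0.6642, 0.2234]]
foot top z.014 [[0.4895, 0.2294], [0.481, 0.0407], [0.6577, 0.2197]]
```

```bash
cat >> h.py <<'E'
b1=lambda x,y:(130+x/5,150+y/5); b2=lambda x,y:(265+x/4.5,190+y/4.5); b3=lambda x,y:(340+x/5,140+y/5); b4=lambda x,y:(200+x/5,140+y/5)
S=C["scene"];T=C["top"]
def T2(n,a,b):
    p,r=tri(ray(S,a),ray(T,b));print(n,np.round(p,4),np.round(r,4));return p
YM=np.array([.0462,.9989,0]);XM=np.array([.9989,-.0462,0]);ZM=np.array([0,0,1.])
MO=np.array([.572,.1335,0])
def mach(x,y,z): return MO+x*XM+y*YM+z*ZM
def delta(p,tgt,rot):  # mm in tool axes
    return np.round(np.asarray(rot).T@(np.asarray(tgt)-np.asarray(p))*1000,1)
E
python3 - <<'E'
from h import *
from rig import bot
T2("decoy top",b1(110,222),b3(602,220))
T2("bottle head",(489,222),(153,160))
print("bottle base",plane(S,(472,262),.02),plane(T,(168,175),.1))
p=T2("wheel top rim ctr",b2(662,93),b4(113,70)) # check
T2("wheel outer c",b2(688,190),b4(70,160))
for n,q in dict(mouth=(-.0376,0,.1906),rollerend=(0,-.207,.12),barrel=(0,0,.12)).items(): print(n,mach(*q),proj(S,mach(*q)),proj(T,mach(*q)))
for y in (.12,.13,.14,.15,.16): print(y,[np.round((proj(S,mach(0,y,z))-(265,190))*4.5) for z in(.12,.175,.065)],[np.round((proj(T,mach(x,y,.12))-(200,140))*5) for x in(-.055,0,.055)])
s=bot.read_state()
p=s["position"];
R=np.column_stack([-ZM,YM,XM])
w=[(p),(.142,.608,.35),(.46,.2,.35),(.4855,-.301,.25),(.4855,-.301,.154)]
for a,b in zip(w,w[1:]): print(delta(a,b,R))
E
```

```text
decoy top [ 0.5208 -0.3968  0.1551] [0.0024 0.0024]
bottle head [0.5946 0.4285 0.2027] [0.0024 0.0024]
bottle base [0.59717852 0.44399    0.02      ] [0.57757056 0.41961797 0.1       ]
wheel top rim ctr [0.5984 0.2425 0.2377] [0.0027 0.0027]
wheel outer c [0.5781 0.2835 0.1222] [0.0003 0.0003]
mouth [0.53444136 0.13523712 0.1906    ] [360.20032732 198.86712012] [264.59209444 180.89155102]
rollerend [ 0.5624366 -0.0732723  0.12     ] [275.81377658 221.11692358] [340.56838938 174.91188835]
barrel [0.572  0.1335 0.12  ] [357.36206185 227.9235901 ] [267.37339394 173.17673956]
0.12 [array([633., 189.]), array([651., 132.]), array([616., 241.])] [array([119., 256.]), array([125., 161.]), array([130.,  67.])]
0.13 [array([651., 190.]), array([670., 134.]), array([634., 242.])] [array([101., 256.]), array([107., 160.]), array([113.,  66.])]
0.14 [array([669., 192.]), array([690., 135.]), array([651., 244.])] [array([ 84., 255.]), array([ 89., 160.]), array([95., 66.])]
0.15 [array([688., 193.]), array([709., 137.]), array([669., 245.])] [array([ 66., 255.]), array([ 72., 160.]), array([77., 66.])]
0.16 [array([706., 195.]), array([728., 138.]), array([686., 246.])] [array([ 48., 255.]), array([ 54., 159.]), array([60., 65.])]
[-1.172e+02 -1.000e-01 -1.000e-01]
[   0.  -392.9  336.5]
[ 100.  -499.3   48.6]
[96.  0.  0.]
```

```bash
python3 -m inch '{"dp":[[-40,0,0],[-40,0,0],[-37,0,0],[0,-26,22],[0,-30,26],[0,-30,26],[0,-30,26],[0,-30,26],[0,-30,26],[0,-30,26],[0,-30,26],[0,-30,26],[0,-30,26],[0,-30,26],[0,-30,26],[0,-30,26],[0,-7,3],[0,0,0]],"yaw":[-5.25,-5.25,0,0,0,0,0,0,0,0,0,0,0,0,0,0,0,0]}' 60; python3 - <<'E'
from h import *
from rig import bot
s=bot.read_state();print(s["position"],s["tcp_rot"][:,1] if hasattr(s["tcp_rot"],"shape") else s["tcp_rot"])
print(delta(s["position"],(.4855,-.301,.25),s["tcp_rot"]),s["joint_positions"])
E
```

```text
time_s: 1.65
position: [0.4619, 0.1981, 0.3501]
tcp_rot: [[-0.001, 0.051, 0.999], [-0.0, 0.999, -0.051], [-1.0, -0.0, -0.001]]
force: [-0.2, -0.3, 0.3]
opening: 0.69
[0.461869   0.19812956 0.35011335] [ 5.12345588e-02  9.98686535e-01 -4.74089642e-04]
[ 100.3 -497.2   49.2] [ 1.04683565e+01  1.33533776e+01  9.00398821e+01 -1.72669332e-02
  7.66534140e+01 -7.65908308e+01]
```

```bash
python3 -m inch '{"dp":[[0,-40,4],[0,-40,4],[0,-40,4],[0,-40,4],[0,-40,4],[0,-40,4],[0,-40,4],[0,-40,4],[0,-40,4],[0,-40,4],[0,-40,4],[0,-37,3],[20,-20,2],[30,0,0],[30,0,0],[20,0,0],[0,0,0]],"yaw":[0,0,0,0,0,0,0,0,0,0,0,0,0,0,0,0,0]}' 60; python3 - <<'E'
from h import *
from rig import bot
import cv2
s=bot.read_state()
print(delta(s["position"],(.4855,-.301,.154),s["tcp_rot"]))
for n in("wrist","scene","top"):
    c=bot.capture(n);cv2.imwrite(f"pics/c_{n}.png",c["color"][:,:,::-1]); np.savez(f"pics/c_{n}.npz",**c)
a=cv2.imread("pics/c_scene.png");b=cv2.imread("pics/c_top.png")
cv2.imwrite("pics/c2.png",np.hstack([cv2.resize(a[120:240,130:260],None,fx=3,fy=3),cv2.resize(b[130:250,360:490],None,fx=3,fy=3)]))
E
```

```text
time_s: 3.07
position: [0.4844, -0.2943, 0.2458]
tcp_rot: [[-0.008, 0.045, 0.999], [0.009, 0.999, -0.045], [-1.0, 0.008, -0.008]]
force: [0.5, 0.9, 0.5]
opening: 0.691
[91.7 -7.4  2.2]
```

View pics/c_wrist.png

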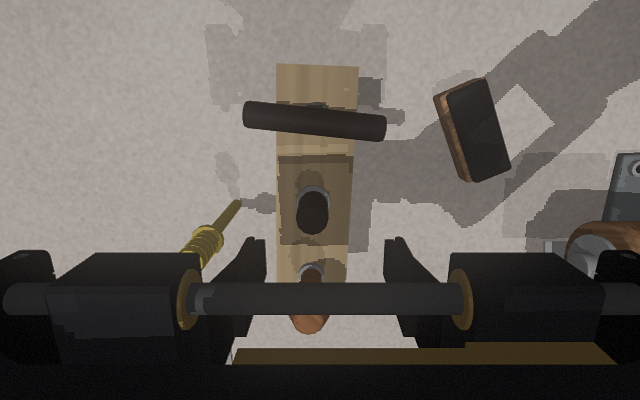

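View pics/c2.png

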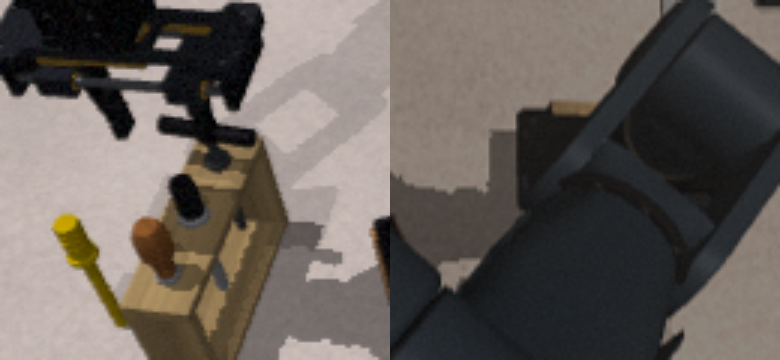

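The wrist view shows the pin grip top at about (313,215), between the T-handle (315,122) and the scriber (308,315). I'll cross-check its position from there.

```bash
python3 - <<'E'
from h import *
from rig import bot
import cv2
W=np.load("pics/c_wrist.npz")
a=cv2.imread("pics/c_wrist.png");cv2.imwrite("pics/c3.png",cv2.resize(a[150:340,240:390],None,fx=4,fy=3.1,interpolation=cv2.INTER_CUBIC))
print(plane(W,(313,217),.176),plane(W,(313,192),.131), proj(W,(.4855,-.301,.176)))
s=bot.read_state();print(s["position"],delta(s["position"],(.4855,-.301,.154),s["tcp_rot"]))
E
```

```text
[ 0.48265581 -0.30303117  0.176     ] [ 0.4772723  -0.30378395  0.131     ] [316.24490885 220.86798407]
[ 0.48755114 -0.29769731  0.25164385] [97.6 -3.3 -2. ]
```

View pics/c3.png

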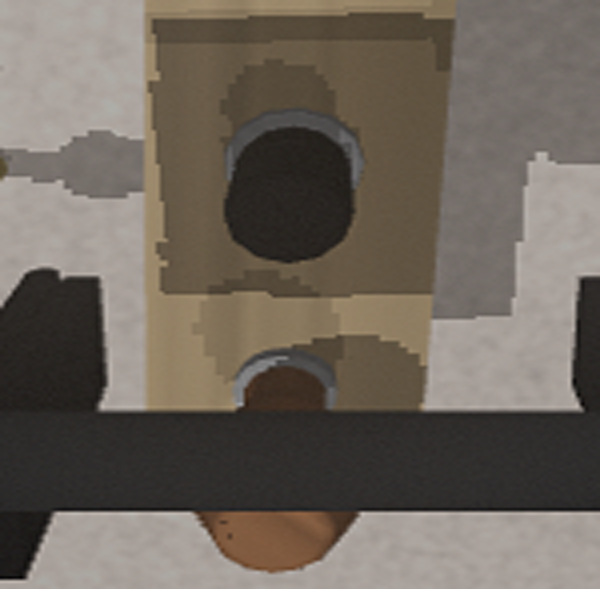

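```bash
python3 -m inch '{"dp":[[0,-4,-3.5],[25,0,0],[25,0,0],[25,0,0],[20,0,0],[0,0,0],[0,0,0]],"yaw":[0,0,0,0,0,0,0]}' 60; python3 - <<'E'
from h import *
from rig import bot
import cv2
s=bot.read_state()
print(delta(s["position"],(.484,-.302,.154),s["tcp_rot"]))
c=bot.capture("wrist");cv2.imwrite("pics/d.png",c["color"][:,:,::-1])
c=bot.capture("scene")
E
```

```text
time_s: 3.8
position: [0.4831, -0.3026, 0.1563]
tcp_rot: [[0.0, 0.046, 0.999], [-0.0, 0.999, -0.046], [-1.0, -0.0, 0.0]]
force: [0.3, -0.3, 0.5]
opening: 0.694
[2.3 0.6 0.9]
```

View pics/d.png

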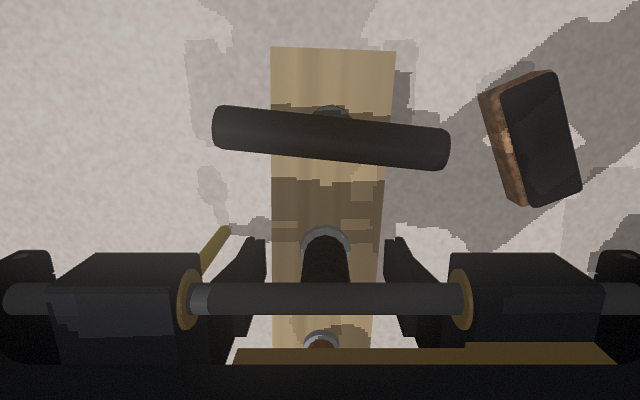

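The grip (325,262) is centred between the fingertips (250 and 400). I close and lift a little.

```bash
python3 -m inch '{"dp":[[1,0,0],[0,0,0],[0,0,0],[0,0,0],[0,0,0],[0,0,0],[0,0,0],[-15,0,0],[-25,0,0],[-25,0,0],[0,0,0],[0,0,0]],"yaw":[0,0,0,0,0,0,0,0,0,0,0,0]}' 0; python3 - <<'E'
from h import *
from rig import bot
import cv2
s=bot.read_state()
c=bot.capture("scene");a=c["color"][:,:,::-1];cv2.imwrite("pics/e.png",cv2.resize(a[100:240,130:260],None,fx=4,fy=4,interpolation=cv2.INTER_CUBIC))
c=bot.capture("wrist");cv2.imwrite("pics/e2.png",c["color"][:,:,::-1])
E
```

```text
time_s: 4.9
position: [0.483, -0.3024, 0.2203]
tcp_rot: [[0.001, 0.046, 0.999], [-0.001, 0.999, -0.046], [-1.0, -0.001, 0.001]]
force: [-0.6, 0.3, -1.9]
opening: 0.243
```

View pics/e.png

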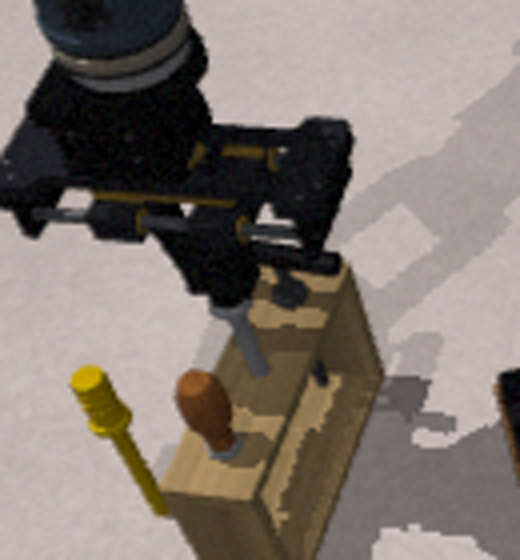

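View pics/e2.png

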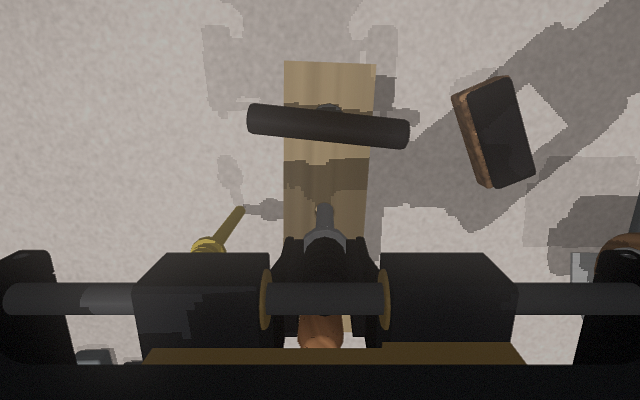

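The pin is held (opening about 21 mm) and lifted straight. Tool tilt is not commandable, so the pin has to pivot between the pads. I lift until only the tip sits in the rack hole, then sweep the gripper in an arc towards machine -x, so the hole edge leans the pin 28°.

```bash
python3 -m inch '{"dp":[[-20,0,0],[-20,0,0],[0,0,0],[0,0,-6],[0.3,0,-5],[0.4,0,-5],[0.6,0,-5],[0.7,0,-5],[0.8,0,-5],[1.1,0,-5],[1.2,0,-5],[1.4,0,-4.6],[1.5,0,-4.6],[1.7,0,-4.6],[1.8,0,-4.6],[2,0,-4.5],[2,0,-4.5],[0,0,0],[0,0,0]],"yaw":[0,0,0,0,0,0,0,0,0,0,0,0,0,0,0,0,0,0,0]}'; python3 - <<'E'
from h import *
from rig import bot
import cv2
c=bot.capture("scene");np.savez("pics/f_scene.npz",**c);a=c["color"][:,:,::-1];cv2.imwrite("pics/f.png",cv2.resize(a[80:230,120:280],None,fx=4,fy=4,interpolation=cv2.INTER_CUBIC))
c=bot.capture("wrist");cv2.imwrite("pics/f2.png",c["color"][:,:,::-1])
print(bot.read_state()["position"])
E
```

```text
time_s: 6.58
position: [0.414, -0.2991, 0.244]
tcp_rot: [[-0.001, 0.047, 0.999], [0.0, 0.999, -0.047], [-1.0, 0.0, -0.001]]
force: [1.0, 0.2, 0.1]
opening: 0.242
[ 0.41433125 -0.29909423  0.24411426]
```

View pics/f.png

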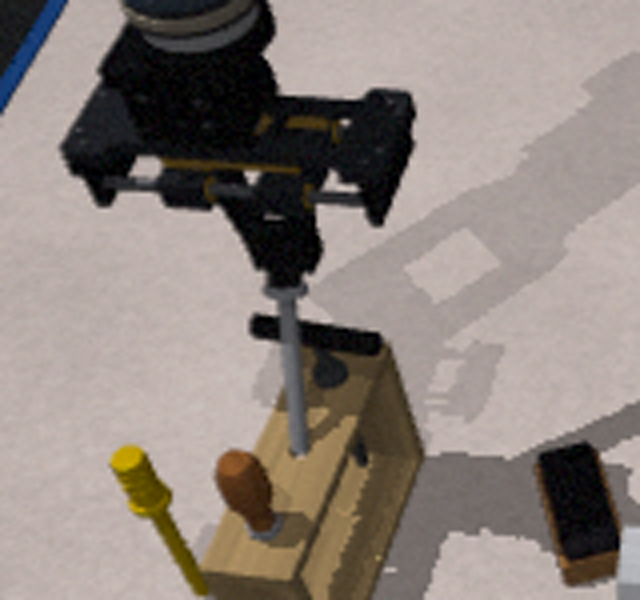

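View pics/f2.png

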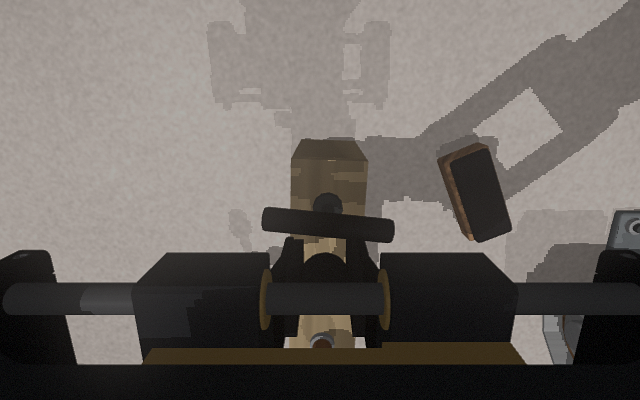

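The pin now leans, with its tip still in the hole. The computed tilt is about 28.7°. I pull out along the pin axis and carry it over to the guide.

```bash
python3 -m inch '{"dp":[[-9,0,-5],[-18,0,-10],[-25,0,0],[-32,0,0],[-30,0,0],[0,35,6],[0,35,6],[0,35,6],[0,35,6],[0,35,6],[0,35,6],[0,35,6],[0,35,6],[0,35,6],[0,35,6],[0,35,6],[0,30,6],[0,18,0],[0,0,0],[0,0,0]],"yaw":[0,0,0,0,0,0,0,0,0,0,0,0,0,0,0,0,0,0,0,0]}'; cat > look.py <<'E'
import sys
from h import *
from rig import bot
import cv2
tag=sys.argv[1];box=[int(v) for v in sys.argv[2:6]] if len(sys.argv)>5 else [300,120,420,270]
s=bot.read_state();print(np.round(s["position"],4),np.round(s["force"],1))
c=bot.capture("scene");np.savez(f"pics/{tag}_s.npz",**c)
x0,y0,x1,y1=box;f=min(800/(x1-x0),600/(y1-y0))
cv2.imwrite(f"pics/{tag}_s.png",cv2.resize(c["color"][y0:y1,x0:x1,::-1],None,fx=f,fy=f,interpolation=cv2.INTER_CUBIC));print("f",f)
if len(sys.argv)>6:
    w=bot.capture(sys.argv[6]);np.savez(f"pics/{tag}_{sys.argv[6]}.npz",**w);cv2.imwrite(f"pics/{tag}_{sys.argv[6]}.png",w["color"][:,:,::-1])
E
python3 look.py g 280 100 420 240 wrist
python3 - <<'E'
from h import *
from rig import bot
s=bot.read_state();g=-np.sin(np.radians(28))*XM+np.cos(np.radians(28))*ZM
m=mach(-.0376,0,.1906)
print(delta(s["position"],m+g*.160-[0,0,.008],s["tcp_rot"]))
E
```

```text
time_s: 8.35
position: [0.4904, 0.131, 0.3579]
tcp_rot: [[-0.002, 0.044, 0.999], [-0.002, 0.999, -0.044], [-1.0, -0.002, -0.002]]
force: [0.3, -0.1, -1.4]
opening: 0.24
[0.4904 0.131  0.3579] [ 0.3 -0.1 -1.4]
f 4.285714285714286
[ 34.2   7.5 -31.8]
```

View pics/g_s.png

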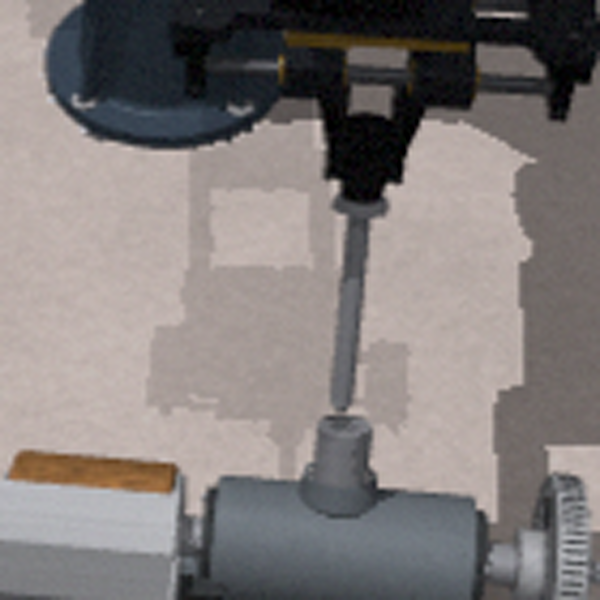

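View pics/g_wrist.png

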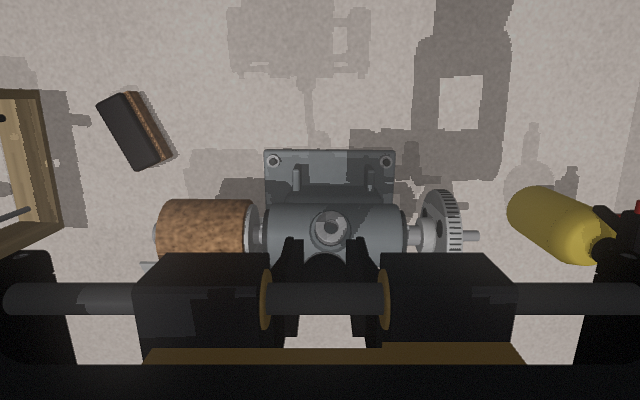

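```bash
python3 - <<'E'
from h import *
from rig import bot
c=np.load("pics/g_s.npz");s=bot.read_state();gr=np.array(s["position"])+[0,0,.008]
px=lambda p:np.round((proj(c,p)-(280,100))*4.2857,1)
for a in (25,28,31):
    g=-np.sin(np.radians(a))*XM+np.cos(np.radians(a))*ZM
    print(a,"tip",px(gr-g*.145),"shoulder",px(gr-g*.035))
m=mach(-.0376,0,.1906);g=-np.sin(np.radians(28))*XM+np.cos(np.radians(28))*ZM
print("mouth",px(m), "base of tube",px(m-.04*g))
w=np.load("pics/g_wrist.npz");print("wrist mouth",proj(w,m),plane(w,(330.5,227),.1906))
E
python3 - <<'E'
import cv2
a=cv2.imread("pics/g_wrist.png");cv2.imwrite("pics/g3.png",cv2.resize(a[180:290,250:410],None,fx=5,fy=5,interpolation=cv2.INTER_CUBIC))
E
```

```text
25 tip [335.2 398.7] shoulder [354.1 203.9]
28 tip [335.2 404.6] shoulder [354.1 205. ]
31 tip [335.2 409.9] shoulder [354.2 206. ]
mouth [343.7 423.7] base of tube [337.5 487.1]
wrist mouth [333.56537731 226.717164  ] [0.53460501 0.13224339 0.1906    ]
```

View pics/g3.png

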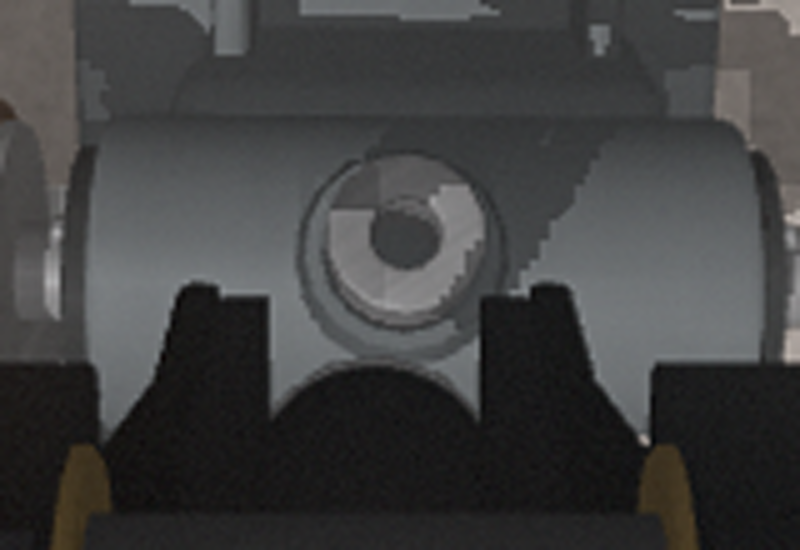

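```bash
python3 -m inch '{"dp":[[0,3,-16],[0,0,-16],[17,0,0],[17,0,0],[5,0,2.5],[4,0,2.5],[0,0,0],[0,0,0],[0,0,0]],"yaw":[0,0,0,0,0,0,0,0,0]}'; python3 look.py i 320 160 400 220 wrist
```

```text
time_s: 9.2
position: [0.4655, 0.1347, 0.3158]
tcp_rot: [[0.001, 0.047, 0.999], [-0.0, 0.999, -0.047], [-1.0, 0.0, 0.001]]
force: [0.4, 0.3, -0.6]
opening: 0.244
[0.4655 0.1347 0.3158] [ 0.4  0.3 -0.6]
f 10.0
```

View pics/i_s.png

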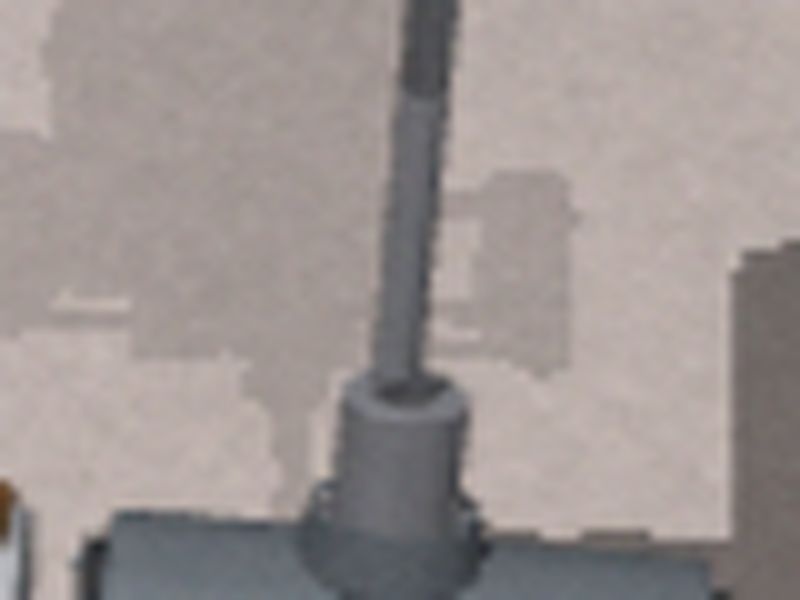

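View pics/i_wrist.png

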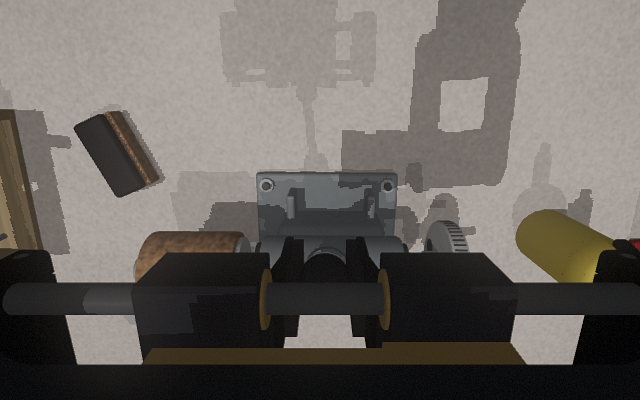

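```bash
python3 -m inch '{"dp":[[0,2,0],[0,0,0],[2.6,0,1.4],[2.6,0,1.4],[2.6,0,1.4],[2.6,0,1.4],[0,0,0],[0,0,0]],"yaw":[0,0,0,0,0,0,0,0]}'; python3 look.py j 320 160 400 220
```

```text
time_s: 9.97
position: [0.4703, 0.1367, 0.3043]
tcp_rot: [[-0.001, 0.047, 0.999], [-0.0, 0.999, -0.047], [-1.0, -0.0, -0.001]]
force: [0.1, 0.6, -1.9]
opening: 0.246
[0.4703 0.1367 0.3043] [ 0.1  0.6 -1.9]
f 10.0
```

View pics/j_s.png

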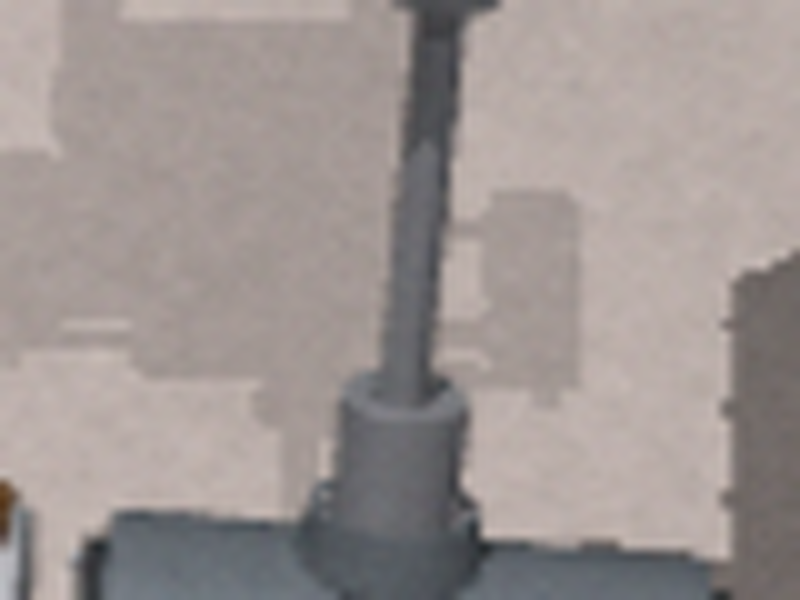

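The tip is now in the mouth at (404,400), centred. The force is only the pin's weight, so I go deeper.

```bash
python3 -m inch '{"dp":[[2.6,0,1.4],[2.6,0,1.4],[2.6,0,1.4],[2.6,0,1.4],[0,0,0],[0,0,0]],"yaw":[0,0,0,0,0,0]}';  python3 look.py k 320 160 400 220
```

```text
time_s: 10.52
position: [0.476, 0.1365, 0.2939]
tcp_rot: [[-0.0, 0.047, 0.999], [-0.0, 0.999, -0.047], [-1.0, -0.0, -0.0]]
force: [-1.4, -1.0, -2.0]
opening: 0.243
[0.476  0.1365 0.2939] [-1.4 -1.  -2. ]
f 10.0
```

View pics/k_s.png

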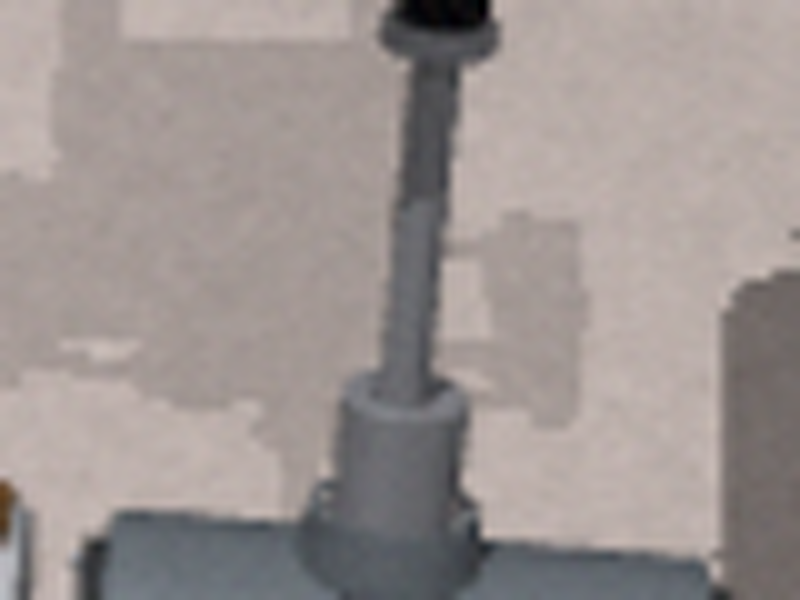

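```bash
python3 -m inch '{"dp":[[2.6,0,1.4],[2.6,0,1.4],[2.6,0,1.4],[2.6,0,1.4],[0,0,0]],"yaw":[0,0,0,0,0]}';  python3 -m inch '{"dp":[[2.6,0,1.4],[2.6,0,1.4],[2.6,0,1.4],[0,0,0]],"yaw":[0,0,0,0]}'
```

```text
time_s: 10.98
position: [0.4817, 0.1362, 0.2832]
tcp_rot: [[-0.001, 0.047, 0.999], [0.0, 0.999, -0.047], [-1.0, -0.0, -0.001]]
force: [-1.0, -0.0, -1.4]
opening: 0.243
time_s: 11.32
position: [0.4859, 0.136, 0.2754]
tcp_rot: [[-0.001, 0.047, 0.999], [0.0, 0.999, -0.047], [-1.0, -0.0, -0.001]]
force: [-1.2, 0.3, -2.3]
opening: 0.241
```

```bash
python3 -m inch '{"dp":[[2.6,0,1.4],[2.6,0,1.4],[2.6,0,1.4],[2.6,0,1.4],[0,0,0]],"yaw":[0,0,0,0,0]}';  python3 -m inch '{"dp":[[1.3,0,0.7],[1.3,0,0.7],[0,0,0]],"yaw":[0,0,0]}'; python3 look.py l 300 140 400 220
```

```text
time_s: 11.73
position: [0.4915, 0.1358, 0.265]
tcp_rot: [[-0.001, 0.047, 0.999], [-0.0, 0.999, -0.047], [-1.0, -0.0, -0.001]]
force: [-0.3, 0.3, -2.5]
opening: 0.245
time_s: 11.98
position: [0.4927, 0.1357, 0.2628]
tcp_rot: [[-0.0, 0.047, 0.999], [0.0, 0.999, -0.047], [-1.0, 0.0, -0.0]]
force: [-1.0, -1.0, -2.3]
opening: 0.244
[0.4927 0.1357 0.2628] [-1.  -1.  -2.3]
f 7.5
```

View pics/l_s.png

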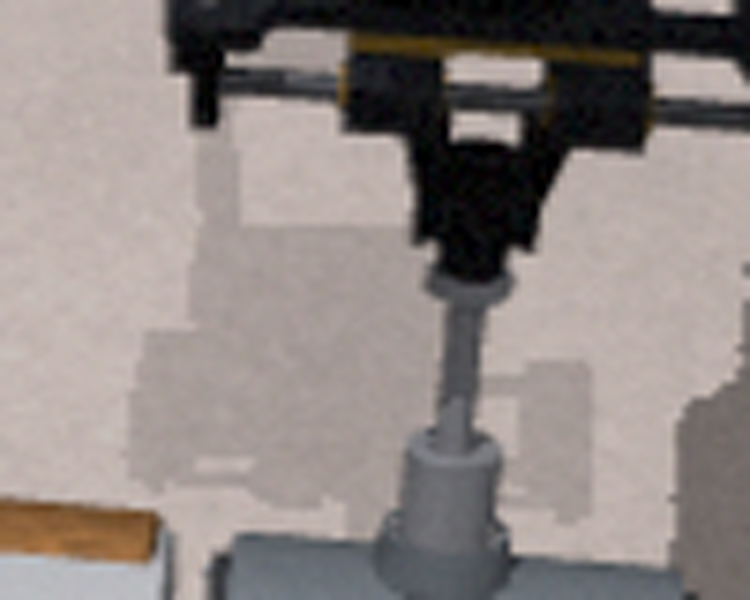

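```bash
for i in 1 2 ; do :; done; python3 -m inch '{"dp":[[1.3,0,0.7],[1.3,0,0.7],[0,0,0]],"yaw":[0,0,0]}'; python3 -m inch '{"dp":[[0.9,0,0.5],[0.9,0,0.5],[0,0,0]],"yaw":[0,0,0]}' | grep -E "posi|force"; python3 -m inch '{"dp":[[0.9,0,0.5],[0,0,0]],"yaw":[0,0]}' | grep -E "posi|force"
```

```text
time_s: 12.28
position: [0.4938, 0.1357, 0.2609]
tcp_rot: [[-0.001, 0.046, 0.999], [0.0, 0.999, -0.046], [-1.0, -0.0, -0.001]]
force: [-2.7, 0.8, 3.1]
opening: 0.242
position: [0.4938, 0.1358, 0.2606]
force: [-8.2, -0.3, 14.3]
position: [0.4938, 0.1359, 0.2604]
force: [-11.1, -0.0, 18.3]
```

The pin is standing on the sleeve, at the expected height (shoulder about 52 mm above the mouth). I relax the push, open and rise.

```bash
python3 -m inch '{"dp":[[-1.8,0,-1.0],[0,0,0]],"yaw":[0,0]}' | grep -E "posi|force"; python3 -m inch '{"dp":[[0,0,0],[0,0,0],[0,0,0],[0,0,0],[0,0,0]],"yaw":[0,0,0,0,0]}' 50 | grep -E "posi|force|open";  python3 -m inch '{"dp":[[-20,0,0],[-30,0,0],[-30,0,0],[0,0,0]],"yaw":[0,0,0,0]}' | grep -E "posi|force|open"; python3 look.py m 300 140 440 245 wrist
```

```text
position: [0.4938, 0.1358, 0.2607]
force: [-7.5, 0.9, 9.2]
position: [0.4953, 0.1356, 0.2594]
force: [-0.2, 0.2, 0.1]
opening: 0.523
position: [0.4985, 0.1359, 0.3453]
force: [0.2, -0.0, 0.2]
opening: 0.571
[0.4985 0.1359 0.3453] [ 0.2 -0.   0.2]
f 5.714285714285714
```

View pics/m_s.png

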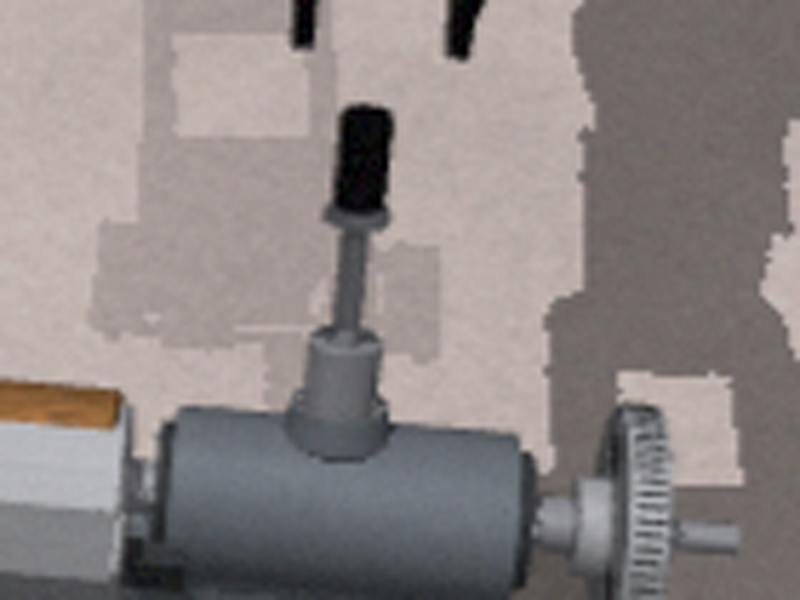

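View pics/m_wrist.png

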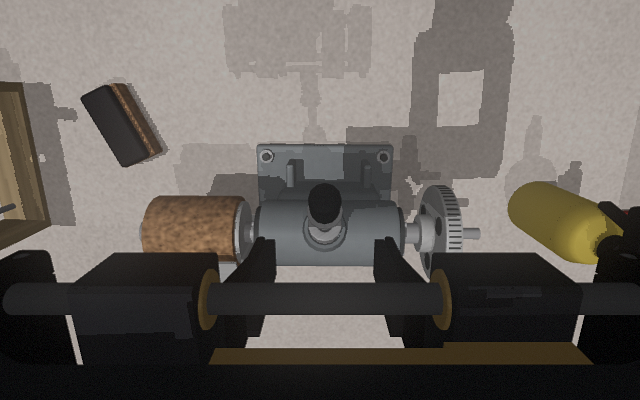

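The pin stands at about 28° in the guide, shoulder well above the mouth, released. Next I move over the handwheel.

```bash
python3 -m inch '{"dp":[[0,32,0],[0,35,10],[0,35,20],[0,26,25],[10,0,12],[30,0,0],[0,0,0],[0,0,0],[0,0,0]],"yaw":[0,0,0,0,0,0,0,0,0]}' 40 | grep -E "posi|force|open"; python3 look.py n 300 140 440 245 wrist
```

```text
position: [0.5672, 0.2598, 0.2992]
force: [1.0, -0.6, 0.3]
opening: 0.462
[0.5672 0.2598 0.2992] [ 1.  -0.6  0.3]
f 5.714285714285714
```

View pics/n_s.png

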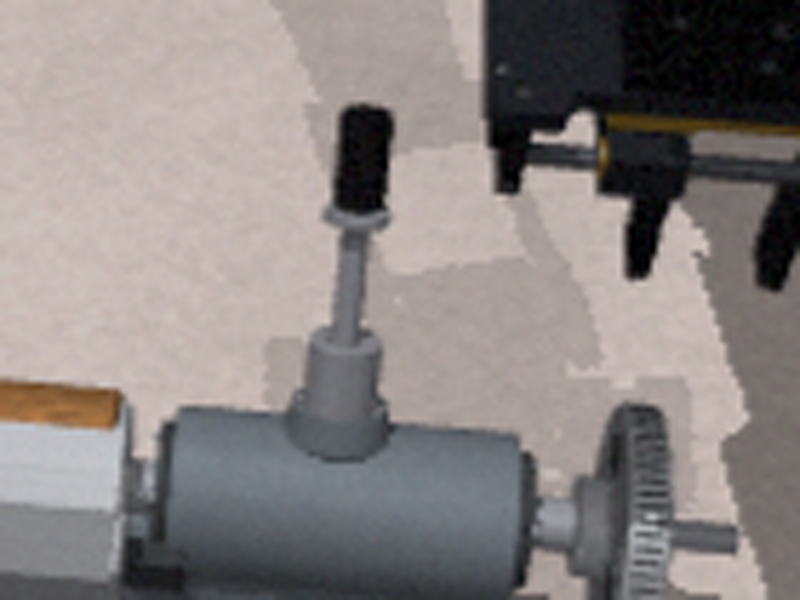

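View pics/n_wrist.png

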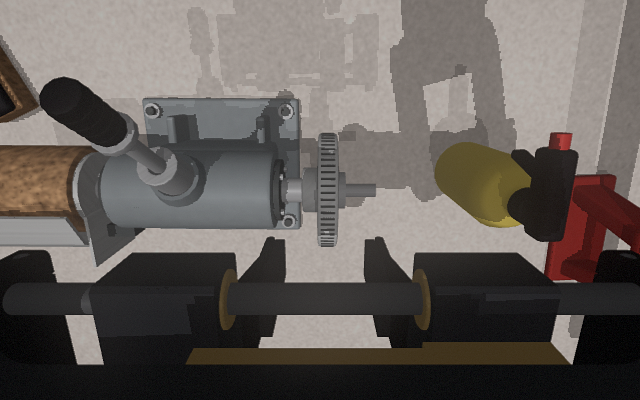

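```bash
python3 - <<'E'
from h import *
from rig import bot
import h
h.MO=np.array([.5722,.1322,0]); mach=lambda x,y,z:h.MO+x*XM+y*YM+z*ZM
w=np.load("pics/n_wrist.npz")
for y in (.125,.13,.135,.14):
    print(y,[np.round(proj(w,mach(x,y,z)),1) for x,z in((0,.175),(-.055,.12),(.055,.12),(-.039,.159),(.039,.159))])
c=np.load("pics/n_s.npz")
s=bot.read_state()
print(s["position"])
for x,z in((0,.157),): print(delta(s["position"],mach(x,.132,z),s["tcp_rot"]))
E
python3 - <<'E'
import cv2
a=cv2.imread("pics/n_wrist.png");cv2.imwrite("pics/n3.png",cv2.resize(a[115:265,250:400],None,fx=4,fy=4,interpolation=cv2.INTER_CUBIC))
E
```

```text
0.125 [array([323.5, 207.2]), array([323.6, 133.3]), array([323.7, 241.7]), array([323.5, 157.3]), array([323.6, 242.7])]
0.13 [array([329.5, 207.2]), array([329. , 133.3]), array([328.5, 241.7]), array([329.5, 157.3]), array([329.1, 242.7])]
0.135 [array([335.6, 207.2]), array([334.3, 133.3]), array([333.4, 241.7]), array([335.4, 157.3]), array([334.6, 242.7])]
0.14 [array([341.6, 207.2]), array([339.6, 133.3]), array([338.3, 241.7]), array([341.3, 157.3]), array([340.1, 242.7])]
[0.56797663 0.26006876 0.30087469]
[143.9   4.4   9.8]
```

View pics/n3.png

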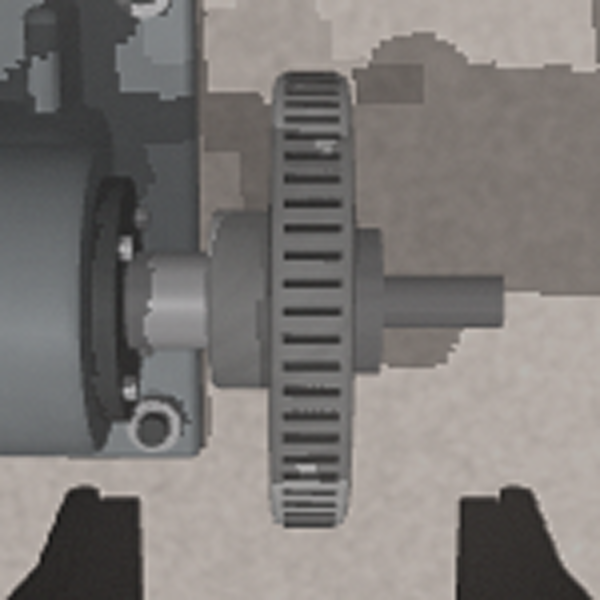

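The wheel centre is at wrist column 328, which puts it 1.2 mm further along +y. I go down over the rim at 35° on the near side, opening 40 mm.

```bash
python3 -m inch '{"dp":[[0,1.2,-17],[30,0,0],[30,0,0],[25,0,0],[0,0,0],[0,0,0]],"yaw":[0,0,0,0,0,0]}' 40 | grep -E "posi|force|open"; python3 look.py o 330 140 450 245 wrist
```

```text
position: [0.5505, 0.2621, 0.2149]
force: [0.3, 0.9, 0.1]
opening: 0.46
[0.5505 0.2621 0.2149] [0.3 0.9 0.1]
f 5.714285714285714
```

View pics/o_s.png

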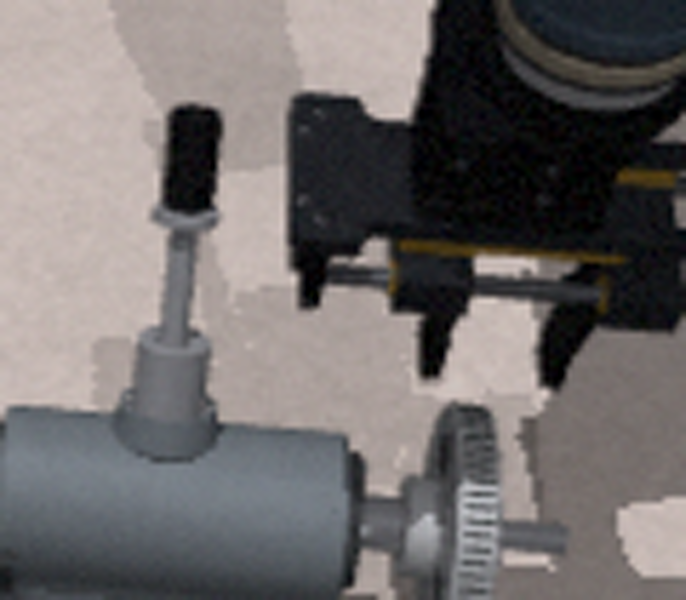

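View pics/o_wrist.png

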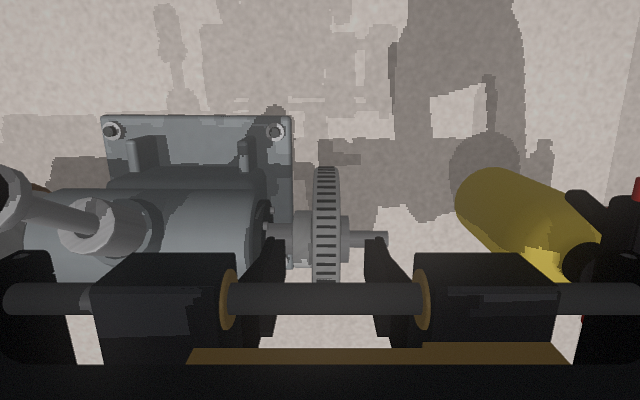

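```bash
python3 -m inch '{"dp":[[20,0,0],[20,0,0],[15,0,0],[9,0,0],[0,0,0],[0,0,0]],"yaw":[0,0,0,0,0,0]}' | grep -E "posi|force|open"; python3 look.py p 330 140 450 245 wrist
```

```text
position: [0.5516, 0.2626, 0.1518]
force: [-0.4, 0.0, -0.6]
opening: 0.457
[0.5516 0.2626 0.1518] [-0.4  0.  -0.6]
f 5.714285714285714
```

View pics/p_s.png

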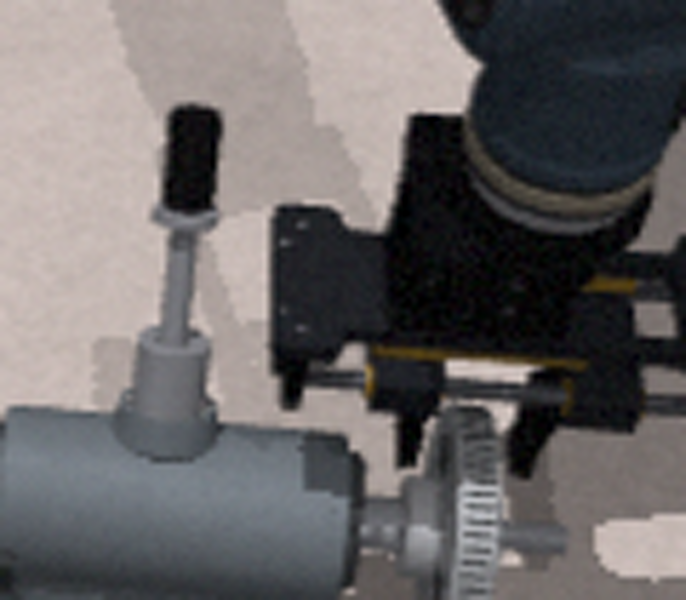

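View pics/p_wrist.png

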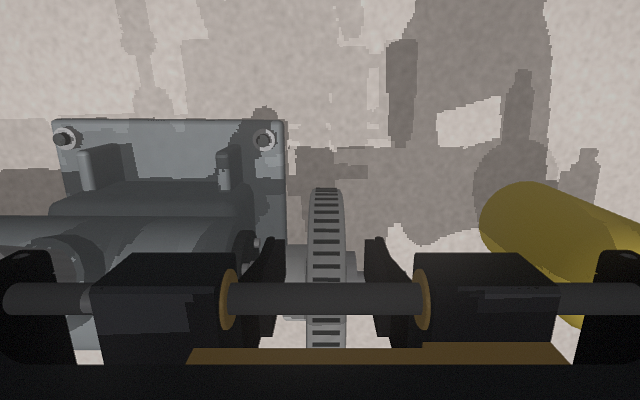

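```bash
python3 -m inch '{"dp":[[0,0,0],[0,0,0],[0,0,0],[0,0,0],[0,0,0]],"yaw":[0,0,0,0,0]}' 0| grep -E "posi|force|open"; python3 -m inch '{"dp":[[-0.82,0,1.42],[-0.82,0,1.42],[-0.82,0,1.42],[-0.82,0,1.42],[-0.82,0,1.42]],"yaw":[0,0,0,0,0]}'| grep -E "posi|force|open"
```

```text
position: [0.5508, 0.2634, 0.1509]
force: [-0.5, 4.3, 0.3]
opening: 0.205
position: [0.5516, 0.2634, 0.1516]
force: [-6.0, 7.6, -8.9]
opening: 0.207
```

```bash
python3 -m inch '{"dp":[[0,0,0],[0,0,0]],"yaw":[0,0]}'| grep -E "posi|force|open";  python3 look.py q 330 140 450 245 wrist
```

```text
position: [0.5517, 0.2634, 0.1516]
force: [-6.1, 6.2, -6.1]
opening: 0.205
[0.5517 0.2634 0.1516] [-6.1  6.2 -6.1]
f 5.714285714285714
```

View pics/q_s.png

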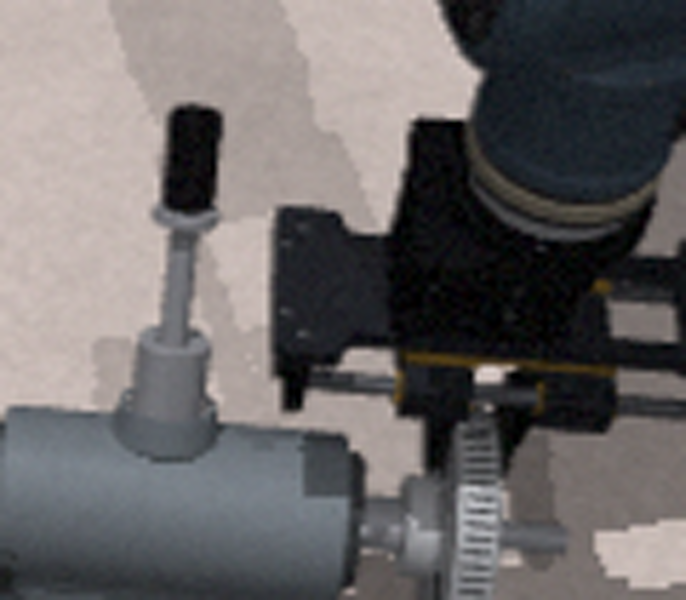

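View pics/q_wrist.png

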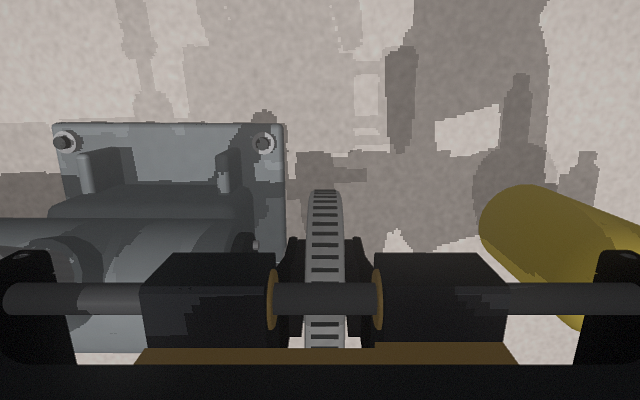

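The wheel is gripped, but the pads' twisting friction swallowed the small rows. I use larger rows.

```bash
python3 -m inch '{"dp":[[-2.2,0,3.5],[-2.1,0,3.6],[-1.8,0,3.7]],"yaw":[0,0,0]}'| grep -E "posi|force|open"; python3 -m inch '{"dp":[[-1.4,0,3.9],[-1.2,0,3.9]],"yaw":[0,0]}'| grep -E "posi|force|open"
```

```text
position: [0.5606, 0.2629, 0.1566]
force: [-8.0, 7.4, -9.0]
opening: 0.205
position: [0.5678, 0.2625, 0.1591]
force: [-9.0, 7.4, -8.8]
opening: 0.202
```

```bash
python3 -m inch '{"dp":[[-0.8,0,4],[-0.5,0,4.1],[-0.2,0,4.1]],"yaw":[0,0,0]}'| grep -E "posi|force|open"; python3 -m inch '{"dp":[[0.2,0,4.1],[0.5,0,4.1],[0.9,0,4.1]],"yaw":[0,0,0]}'| grep -E "posi|force|open"; python3 look.py r 330 140 450 245 wrist
```

```text
position: [0.5792, 0.2619, 0.1606]
force: [-11.4, 6.6, -6.6]
opening: 0.207
position: [0.5912, 0.2613, 0.1593]
force: [-11.4, 5.3, -2.7]
opening: 0.203
[0.5912 0.2613 0.1593] [-11.4   5.3  -2.7]
f 5.714285714285714
```

View pics/r_s.png

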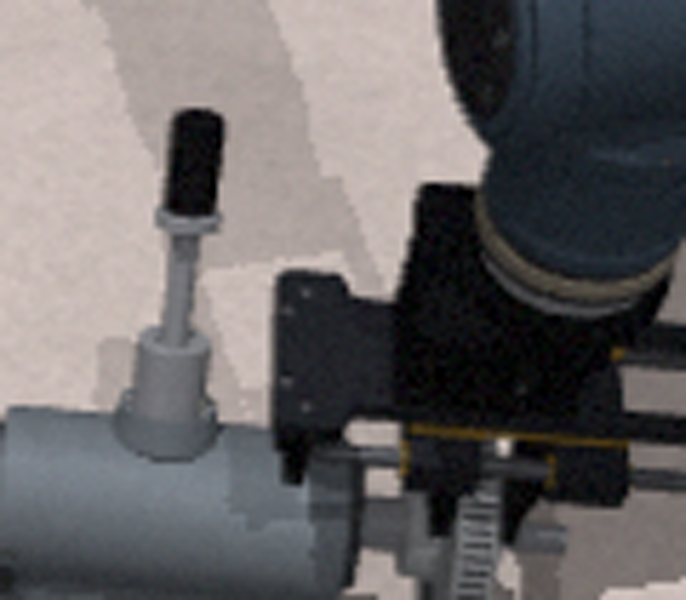

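View pics/r_wrist.png

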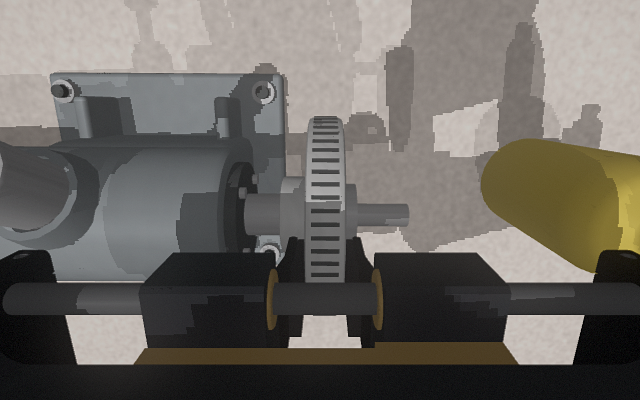

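```bash
python3 -m inch '{"dp":[[1.2,0,3.9],[1.5,0,3.8]],"yaw":[0,0]}'| grep -E "posi|force|open"; python3 -m inch '{"dp":[[1.9,0,3.7],[2.2,0,3.5]],"yaw":[0,0]}'| grep -E "posi|force|open"; python3 look.py t 330 140 450 245
```

```text
position: [0.5988, 0.2608, 0.1569]
force: [-12.4, 4.9, -2.0]
opening: 0.205
position: [0.6054, 0.2605, 0.1536]
force: [-19.9, 4.3, 12.9]
opening: 0.203
[0.6054 0.2605 0.1536] [-19.9   4.3  12.9]
f 5.714285714285714
```

View pics/t_s.png

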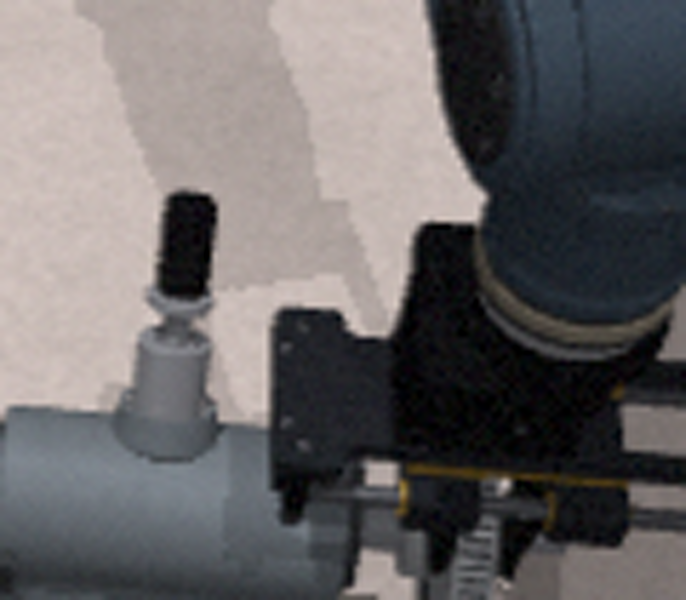

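The pin has dropped most of the way and the wheel is locking. I ease back a little so it can fall.

```bash
python3 -m inch '{"dp":[[-0.8,0,-1.4],[0,0,0],[0,0,0]],"yaw":[0,0,0]}'| grep -E "posi|force|open"; python3 look.py u 330 140 450 245
```

```text
position: [0.6051, 0.2606, 0.1539]
force: [-11.8, 4.7, -2.2]
opening: 0.208
[0.6051 0.2606 0.1539] [-11.8   4.7  -2.2]
f 5.714285714285714
```

View pics/u_s.png

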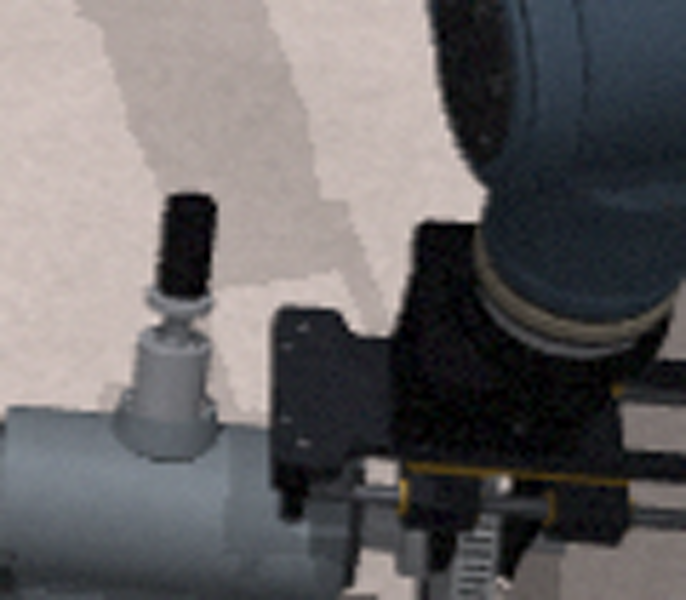

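The pin binds about 20 mm up. I rock the wheel back gently.

```bash
python3 -m inch '{"dp":[[-1.6,0,-2.8],[0,0,0],[0,0,0]],"yaw":[0,0,0]}'| grep -E "posi|force|open"; python3 look.py v 330 140 450 245
```

```text
position: [0.6045, 0.2605, 0.1544]
force: [-6.3, 4.9, -8.6]
opening: 0.201
[0.6045 0.2605 0.1544] [-6.3  4.9 -8.6]
f 5.714285714285714
```

View pics/v_s.png

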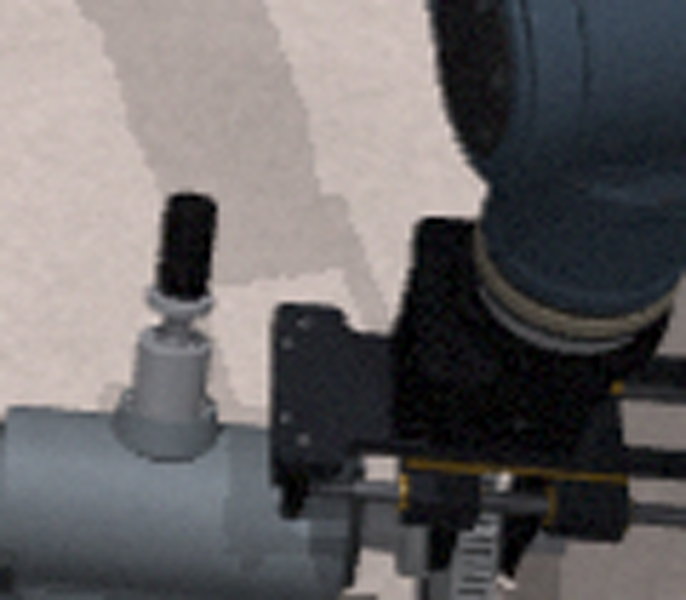

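```bash
python3 -m inch '{"dp":[[-1.6,0,-2.8],[0,0,0],[0,0,0]],"yaw":[0,0,0]}'| grep -E "posi|force|open"; python3 look.py w 330 140 450 245
```

```text
position: [0.6033, 0.2606, 0.1555]
force: [-2.9, 4.4, -14.1]
opening: 0.2
[0.6033 0.2606 0.1555] [ -2.9   4.4 -14.1]
f 5.714285714285714
```

View pics/w_s.png

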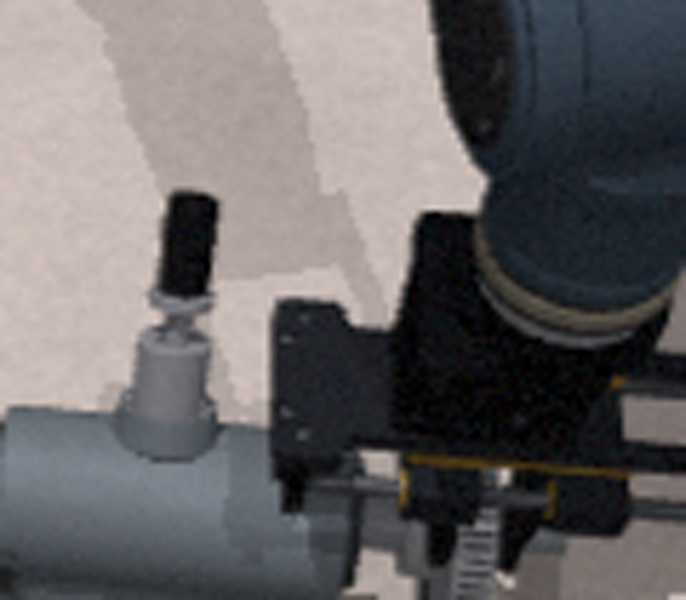

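```bash
python3 -m inch '{"dp":[[0.9,0,1.6],[0,0,0]],"yaw":[0,0]}'| grep -E "posi|force|open";python3 -m inch '{"dp":[[0,0,0],[0,0,0],[0,0,0],[0,0,0]],"yaw":[0,0,0,0]}' 40| grep -E "posi|force|open"; python3 look.py x 330 140 450 245
```

```text
position: [0.6037, 0.2606, 0.1552]
force: [-6.7, 5.8, -8.4]
opening: 0.204
position: [0.6114, 0.2593, 0.1603]
force: [-0.3, -0.5, 0.1]
opening: 0.413
[0.6114 0.2593 0.1603] [-0.3 -0.5  0.1]
f 5.714285714285714
```

View pics/x_s.png

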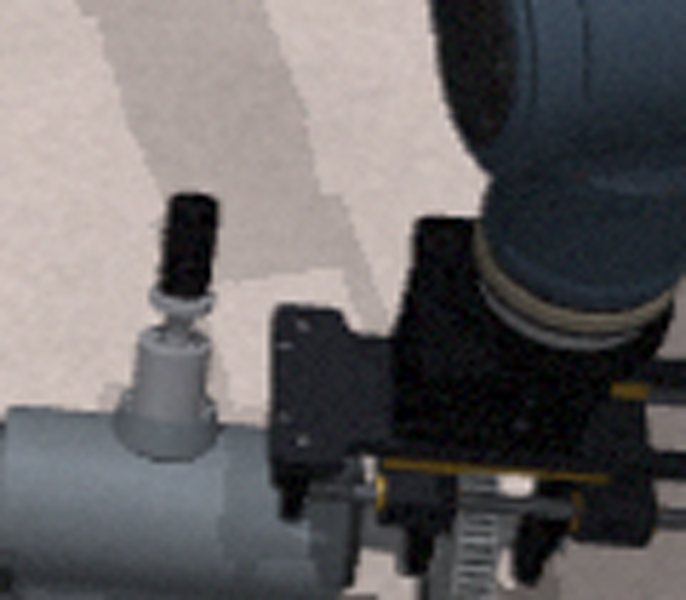

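```bash
python3 -m inch '{"dp":[[6.6,0,-13.8],[0,0,0],[0,0,0]],"yaw":[0,0,0]}'| grep -E "posi|force|open";python3 -m inch '{"dp":[[0,0,0],[0,0,0],[0,0,0],[0,0,0],[-0.8,0,-1.8],[-0.8,0,-1.8],[-0.8,0,-1.8],[-0.8,0,-1.8],[-0.8,0,-1.8],[0,0,0]],"yaw":[0,0,0,0,0,0,0,0,0,0]}' 0| grep -E "time|posi|force|open"; python3 look.py y 330 140 450 245
```

```text
position: [0.5963, 0.26, 0.1531]
force: [0.1, -0.9, -0.2]
opening: 0.458
time_s: 20.8
position: [0.5906, 0.2614, 0.156]
force: [7.0, 2.1, -9.8]
opening: 0.206
[0.5906 0.2614 0.156 ] [ 7.   2.1 -9.8]
f 5.714285714285714
```

View pics/y_s.png

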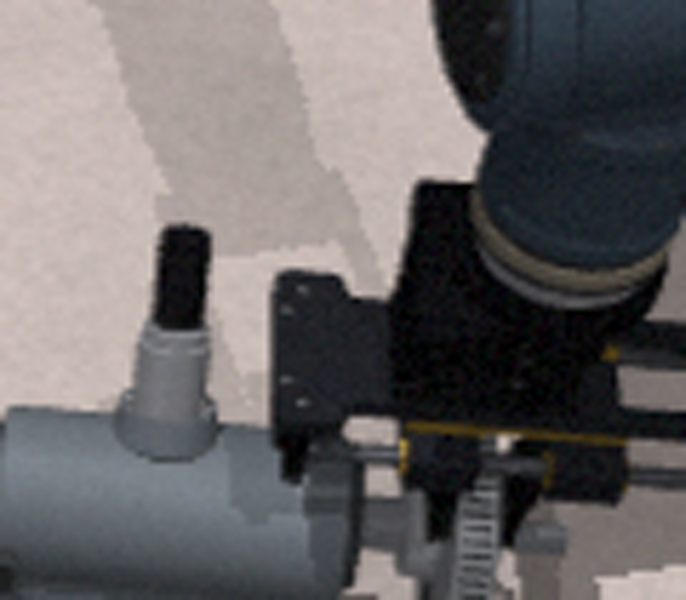

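The pin has slid home, with its shoulder at the mouth (178,335). I release the wheel, rise clear and check closely.

```bash
python3 -m inch '{"dp":[[0.8,0,1.8],[0.8,0,1.8],[0.8,0,1.8],[0,0,0]],"yaw":[0,0,0,0]}' | grep -E "posi|force"; python3 -m inch '{"dp":[[0,0,0],[0,0,0],[0,0,0],[0,0,0],[0,0,0],[-20,0,0],[-30,0,0],[-30,0,0],[-30,0,0],[-30,0,0],[0,0,0],[0,0,0]],"yaw":[0,0,0,0,0,0,0,0,0,0,0,0]}' 42| grep -E "time|posi|force|open"; python3 look.py z 335 170 395 215 wrist
```

```text
position: [0.5915, 0.2613, 0.1557]
force: [-2.4, 2.8, 6.1]
time_s: 22.18
position: [0.594, 0.2606, 0.297]
force: [-0.9, 0.2, -0.2]
opening: 0.479
[0.594  0.2606 0.297 ] [-0.9  0.2 -0.2]
f 13.333333333333334
```

View pics/z_s.png

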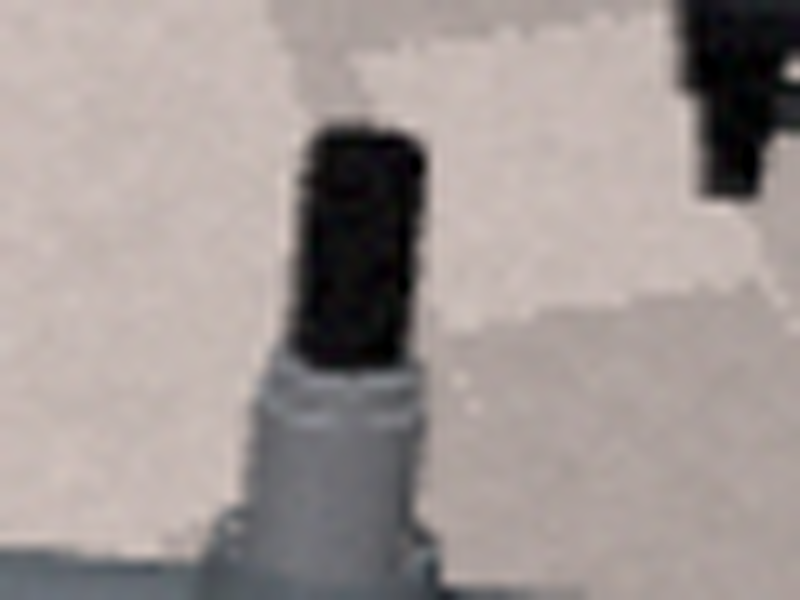

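View pics/z_wrist.png

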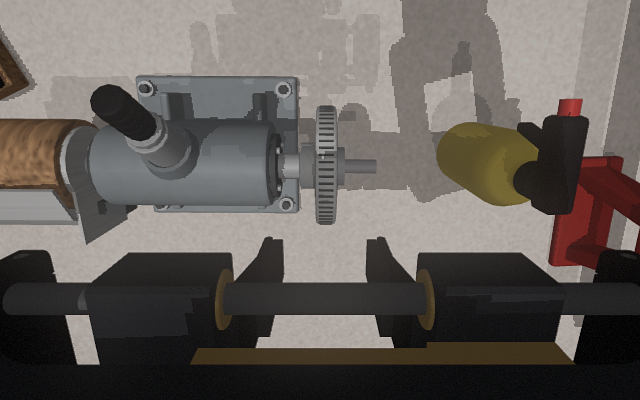

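```bash
python3 - <<'E'
from h import *
import cv2
c=np.load("pics/z_s.npz")
m=mach(-.0376,0,.1906);g=-np.sin(np.radians(28))*XM+np.cos(np.radians(28))*ZM
px=lambda p:np.round((proj(c,p)-(335,170))*13.333,1)
for e in(0,.004,.008): print(e,"griptop",px(m+g*(.048+e)),"mouth",px(m+g*e),"grip bottom front",px(m+g*(.006+e)+.011*np.array([.883,0,.469])))
w=cv2.imread("pics/z_wrist.png");cv2.imwrite("pics/z3.png",cv2.resize(w[70:190,80:220],None,fx=5,fy=5,interpolation=cv2.INTER_CUBIC))
E
```

```text
0 griptop [360.  138.8] mouth [336.  384.9] grip bottom front [341.8 379.5]
0.004 griptop [362.1 117.8] mouth [338.  364.8] grip bottom front [343.8 359.1]
0.008 griptop [364.2  96.7] mouth [339.9 344.6] grip bottom front [345.8 338.6]
```

View pics/z3.png

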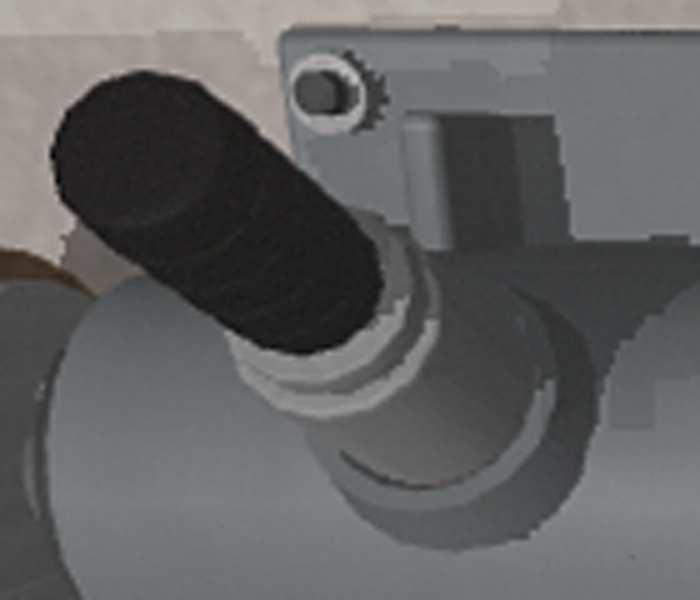

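The shoulder looks flush on the tube mouth: a bright mouth ring shows around the shoulder with no shank visible. I confirm with an overlay.

```bash
python3 - <<'E'
from h import *
import h,cv2
h.MO=np.array([.5722,.1322,0])
c=np.load("pics/z_wrist.npz")
m=h.MO-.0376*XM+.1906*ZM;g=-np.sin(np.radians(28))*XM+np.cos(np.radians(28))*ZM;xl=np.cross(YM,g)
im=cv2.imread("pics/z3.png")
outs=[]
for e in(0,.004):
    o=im.copy()
    def circ(s,r,col):
        P=[(proj(c,m+g*s+r*(np.cos(t)*xl+np.sin(t)*YM))-(80,70))*5 for t in np.linspace(0,6.283,60)]
        cv2.polylines(o,[np.int32(P)],True,col,1)
    circ(0,.016,(0,0,255));circ(.006+e,.014,(0,255,0));circ(.048+e,.011,(255,255,0))
    outs.append(cv2.resize(o,(390,334)) if 0 else o[:,:400])
cv2.imwrite("pics/z4.png",np.hstack(outs)[:600,:800])
E
```

View pics/z4.png

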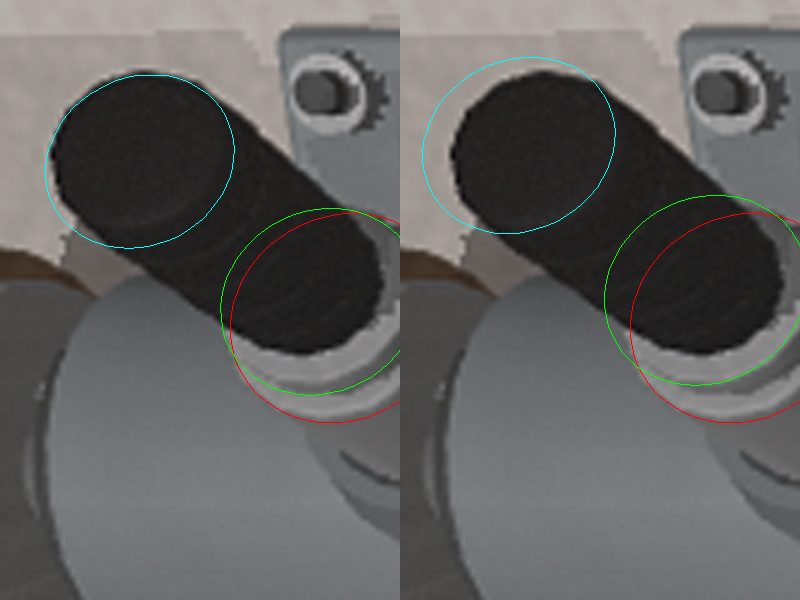

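The overlay matches the fully seated position; a 4 mm gap clearly does not fit. The gripper is well clear, so I hand in.

```bash
python3 - <<'E'
from rig import bot
s=bot.read_state();print(s["time_s"],s["force"],abs(s["qvel"]).max())
print(bot.hand_in())
E
```

```text
22.2833 [ 0.34350058  0.47185292 -0.59576679] 1.2191830125845355
the job is handed in; nothing more can be done
None
```

The lock pin is home in the guide tube with its shoulder down on the mouth, and I handed the job in at 22.3 s of the 64 s allowed.

- **Pin into the guide:** I took the black-gripped pin from the rack's middle hole. The tool cannot be tilted, so I leaned the pin to about 28° between the pads by sweeping its tip against the edge of its rack hole. I then slid it down the guide until it stood on the sleeve and let go.
- **Turning the wheel:** I gripped the handwheel's rim and turned it roughly 60–70°. The pin dropped, bound about 20 mm short, and went home when I rocked the wheel back.
- **Last checks:** In the final wrist picture, an overlay of the pin in its home position fits; one drawn 4 mm higher clearly does not. The scene picture agreed less exactly: the grip top matched home, but the lower edge of the grip sat up to about 2 mm high. That is within the calibration error and the 4 mm limit.
- **Robot at hand-in:** The gripper was open and clear above the wheel, and the measured force was below 1 N.
- **Not checked:** I made no final position measurement of the hex key, scriber, spray bottle or cork block. No move was made against any of them, and nothing in the pictures suggested contact.

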